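Make up a labelling kit tray

TASK

Make up the kit in the aluminium tray: lay the power brick flat in the wide pocket and the pile of hang tags squarely on top of it, stand the small printed box upright in the narrow pocket, and lay the thick marker in its rest. Each thing should sit fully down in its place; leave the mouse, the sticky notes and the thin pen where they lie.

Things in the scene. Friction and masses are not known exactly. Their poses are not given: they have to be found in the camera images.
- brick: black laptop power brick, a flat block with straight sides, 96 x 53 mm (x by y), 30 mm high with a flat top. Origin: centre of the underside; x along its length, z up. Loose; grasp across its 53 mm width. Belongs in the kit.
- tags: banded pile of off-white hang tags, 91 x 56 mm (x by y), 18 mm high, flat top and bottom. Origin: centre of the underside; x along its length, z up. Loose; grasp across its 56 mm width. Belongs in the kit, on top of the brick.
- carton: small printed retail box standing on its long narrow side, 30 mm wide (x) by 89 mm long (y), 50 mm high. Origin: centre of the underside; y along its length, z up. Loose; grasp across its 30 mm width. Belongs in the kit.
- marker: thick round marker pen with a black cap and white barrel, lying flat: 17 mm in diameter, 138 mm long (along y). Origin: at mid-length on the side it lies on at the start, 9 mm off its axis (so it goes round if the marker rolls). Loose; grasp across its thickness at mid-length. Belongs in the kit.
- mouse: black computer mouse, 105 x 60 mm (x by y), 35 mm high, rounded all over; looks somewhat like the power brick. Origin: centre of the underside. Loose, not part of the kit: stays where it lies.
- notes: yellow block of sticky notes, 75 x 76 mm, 25 mm high, nearly square; looks somewhat like the pile of tags. Origin: centre of the underside. Loose, not part of the kit: stays where it lies.
- pen: thin black ball pen, 145 mm long (along y), 12 mm wide, 9 mm high; looks somewhat like the marker. Origin: centre of the underside. Loose, not part of the kit: stays where it lies.
- wide_pocket: grey plastic liner, black floor, 150 x 82 x 13 mm, with one wide pocket, 112 (x) by 69 mm (y), for the power brick; pocket floor 3 mm above the origin, walls 10 mm above that. Origin: centre of its underside; x along the pocket. Fixed in an aluminium tray, 164 x 264 mm, rim 16 mm high. The tray and all loose things stand on a grey deck (the top of a low drawer unit), 120 mm above the bench.
- narrow_pocket: grey plastic liner, black floor, 150 x 82 x 13 mm, with one narrow rectangular pocket, 105 (x) by 46 mm (y), for the small printed box; pocket floor 3 mm above the origin, walls 10 mm above that floor. Origin: centre of the liner's underside; x along the pocket. Fixed in the same tray: the three liners lie in it long side to long side, 84 mm apart, in any order.
- marker_rest: grey plastic liner, black floor, 150 x 82 mm (x by y), in the same tray, with two saddles 12 mm thick, 45 mm either side of the middle, each with a 90 degree V, 37 mm wide and 25 mm above the origin at the top. The marker lies in the Vs along x, its axis 18 mm above the origin; 78 mm free between the saddles for fingers, floor at 3 mm, rim at 8 mm. Origin: centre of the underside. Fixed.

How it is judged (in metres and radians):
At the end, for the whole second after the job is handed in: Brick flat on the wide pocket's floor, tags flat on the brick (15 mm, 0.25 rad), printed box upright on the narrow pocket's floor, marker down in both Vs (15 mm lengthways of the middle, 0.12 rad), all at rest; mouse, notes and pen within 30 mm of their starts (x of brick in the frame of wide_pocket between -0.014 and 0.014 m and y of brick in the frame of wide_pocket between -0.014 and 0.014 m and z of brick in the frame of wide_pocket below 0.0065 m and angle between the x axis of brick and the x axis of wide_pocket, either way round below 0.25 rad and angle between each of brick, tags, carton's own z axis and vertical below 0.08 rad and x of tags in the frame of brick between -0.015 and 0.015 m and y of tags in the frame of brick between -0.015 and 0.015 m and z of tags in the frame of brick between 0.026 and 0.036 m and angle between the x axis of tags and the x axis of brick, either way round below 0.25 rad and x of carton in the frame of narrow_pocket between -0.014 and 0.014 m and y of carton in the frame of narrow_pocket between -0.014 and 0.014 m and z of carton in the frame of narrow_pocket below 0.0065 m and angle between the y axis of carton and the x axis of narrow_pocket, either way round below 0.25 rad and x of marker in the frame of marker_rest between -0.015 and 0.015 m and y of marker in the frame of marker_rest between -0.013 and 0.013 m and z of marker in the frame of marker_rest below 0.03 m and angle between the y axis of marker and the x axis of marker_rest, either way round below 0.12 rad and distance of each of mouse, notes, pen from where it was at the start of the episode below 0.03 m and linear speed of each of brick, tags, carton, marker below 0.02 m/s and angular speed of each of brick, tags, carton, marker below 0.3 rad/s); the robot touches nothing.
It also fails if it takes over 120 s, if anything falls off the work surface, if the arm or the gripper's body presses on something with over 40 N, if the wrist force passes 120 N, or if a joint passes its speed limit or range.

ROBOT

A 6-joint arm with a two-finger parallel gripper is mounted at the origin on a cart in front of the work surface, level with it; the furniture and walls round the work are solid. World frame = base frame: x ahead of the robot, y to its left, z up, the work surface at z = 0. Lengths are in mm, angles in rad, forces in N, time in s.
With the tool pointing down it reaches from about 300 to 750 mm from the base axis. Payload 8.5 kg.
Tool frame: the origin (TCP) lies between the finger pads; the fingertips stand 11 mm ahead of it and the grasp point (between the pads) lies 8 mm behind it; z points along the fingers, y is the line along which they close (so a half turn about z gives the same grasp; the last joint's range is limited). The gripper opens to 85 mm and grips with 20 to 120 N. Pads are 22 mm wide; open, the fingers measure 114 mm over their backs; the gripper's body (76 mm by 85 mm) begins 54 mm behind the grasp point. The pads swing forward as they close: fully open they stand 13 mm farther back than shut.
Start: joints at [1.017, 0.381, 1.297, -0, 1.464, -0.215], TCP at [182.786, 518.719, 242.322] pointing down, gripper open.
Joint ranges: [-3.11, 3.11], [-0.89, 2.33], [0.22, 2.48], [-1.42, 4.56], [0.17, 2.85], [-2.88, 2.88]. Speed limits (rad/s): [2.39, 2.39, 3.14, 3.14, 3.14, 3.14].

INTERFACE

Orientations are given as a unit quaternion [x, y, z, w].
In Python, from cell import r gives the robot as it stands.
- The arm moves only by the tool apply_moves, never from a script. Its argument "motion" is a list of rows, each a list of 2 entries, a list of its own where there are three numbers: the shift along the tool's x, y, z normalised to -1 to 1, where 1 is 50 cm, then the turn, a rotation vector about the tool's x, y, z normalised to -1 to 1, where 1 is 180 degrees. In form: [[[dx, dy, dz], [wx, wy, wz]], ...]. A call has 1 to 8 rows; each row shifts and turns the commanded pose from where the row before left it, along the tool's axes as they then stand; what a row does not reach is not made up. A row lasts 1/12 s, in which the tool goes at most 41.7 mm and 7.16 degrees, less where a joint would pass 70% of its speed; a pose out of reach is approached as far as the arm can. A call with a number of a shift or a turn outside -1 to 1 is refused whole. A call with a gripper value outside its range is refused whole. "gripper" is the opening, from -1 (shut) to 1 (fully open), set as the call begins (left out, the last holds). The fingers move at their own pace and stop on an object; "squeeze" is the grip in N (left out, the last holds). Time passes only in rows, so rows that do not move let the fingers close. It gives the time, the measured TCP pose, the force, the opening and the grip force at its end, in the units of the state.
- r.state(): the state, without advancing time (a new reading comes with each control period).
- r.camera(name): name is "scene" or "top" or "wrist"; returns the picture (384x512x3 uint8, red, green, blue); there is no depth.
- r.camera_model(name): a dict with "fx", "fy", "cx", "cy" (pixels), "D" ([k1, k2, p1, p2, k3] as OpenCV has them; the pictures are not rectified), "R" (3x3) and "t" (3): a world point X has camera coordinates R X + t; the wrist camera has in their place "mount" (4x4, takes a point from camera to tool coordinates, whose origin is the TCP and whose axes are the flange's). Camera axes: x right, y down, z forward; pixel columns grow to the right and rows downward; lengths in mm; the calibration is good to about 2 mm. A picture is of the moment at which its call begins: read the wrist's pose just before it. camera_model takes no time and is no camera call.
- r.hand_in(): hands the job in; it is judged then, once.
The state is a dict: "time_s": time; "joint_pos": joint angles; "qd": joint speeds; "effort": joint torques, N m; "ee_pos": TCP position; "eef_rot": TCP orientation; "force": force on the tool from outside, world axes, zero at the start; "torque": the same for the moment, N m; "gripper_width": finger opening in mm; "grip_force": force on a finger pad.
Only numpy, scipy, OpenCV 4.12 (cv2) and the standard library are available. Lean on these libraries where they do the work, as an engineer would, in place of code of your own. Each camera call takes 0.05 s, during which the arm holds its last target. There are 200 camera calls.

## Working session

There is one attempt and no reset: what is moved stays moved. The work goes in short steps, Python scripts to look and compute and a tool call to move; the robot and the scene stay as the last step left them, time stands still between calls to the robot, and variables do not carry over. Pictures are saved under pics/ and viewed, at most 17 in all, crops included, and the job is handed in when it is done.

Besides the shell and the picture viewer there is one more tool, called after "Emit:" as name(argument=value, ...) on one line, values as JSON. apply_moves: Moves the arm, as the interface text tells. Its arguments: {"type":"object","properties":{"motion":{"type":"array"},"gripper":{"type":"number"},"squeeze":{"type":"number"}},"required":["motion"]}

```bash
mkdir -p pics; ls; python3 - <<'E'
from cell import r
import cv2,json
s=r.state();print(s)
for n in("scene","top","wrist"):
    cv2.imwrite(f"pics/{n}0.png",r.camera(n)[:,:,::-1]);print(n,r.camera_model(n))
E
```

```text
pics
{'time_s': 0.0, 'joint_pos': array([ 1.01670428e+00,  3.81187201e-01,  1.29828183e+00, -1.22398202e-05,
        1.46359708e+00, -2.15330445e-01]), 'qd': array([ 2.59527436e-04,  5.62191822e-04,  6.01711100e-05, -4.85092432e-04,
       -1.00767382e-03, -1.35811978e-03]), 'effort': array([ 2.40540998e-03, -4.48475039e+01, -2.31277996e+01, -9.37961909e-05,
        4.82594929e-03,  1.84487953e-05]), 'ee_pos': array([182.64213979, 518.48493931, 241.70938727]), 'eef_rot': array([ 1.68571349e-01,  9.85689179e-01, -6.85160087e-04, -2.70847570e-04]), 'force': array([ 0.44519797, -0.53240093,  0.47057705]), 'torque': array([ 0.00075591, -0.0003086 , -0.02225111]), 'grip_force': 0.0, 'gripper_width': 85.53432639148389}
scene {'fx': 418.68483450644885, 'fy': 418.68483450644885, 'cx': 261.5533564620844, 'cy': 189.58841251820402, 'D': array([-0.13459184,  0.        ,  0.        ,  0.        ,  0.        ]), 'R': array([[ 0.96592554, -0.25844794, -0.01387475],
       [-0.21513191, -0.77192095, -0.59821092],
       [ 0.14389617,  0.58081211, -0.80121856]]), 't': array([-505.16061339,  230.55623
[... 292 characters left out ...]
e-01, -2.57333380e-02, -1.09506661e-01],
       [ 1.09519441e-01,  9.16496428e-04, -9.93984231e-01]]), 't': array([ -14.99072511,  515.40999477, 1045.17264143])}
wrist {'fx': 307.9610864923643, 'fy': 307.9610864923643, 'cx': 253.84142180052507, 'cy': 189.21995299454989, 'D': array([-0.08255971,  0.        ,  0.        ,  0.        ,  0.        ]), 'mount': array([[-2.91401164e-04, -9.56645671e-01, -2.91254142e-01,
         7.40137649e+01],
       [ 9.99999269e-01, -6.20506258e-04,  1.03759443e-03,
         6.38040550e-02],
       [-1.17333524e-03, -2.91253627e-01,  9.56645153e-01,
        -1.31349552e+02],
       [ 0.00000000e+00,  0.00000000e+00,  0.00000000e+00,
         1.00000000e+00]])}
```

View pics/top0.png

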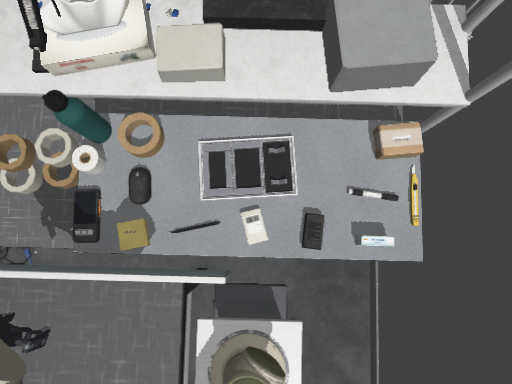

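View pics/scene0.png

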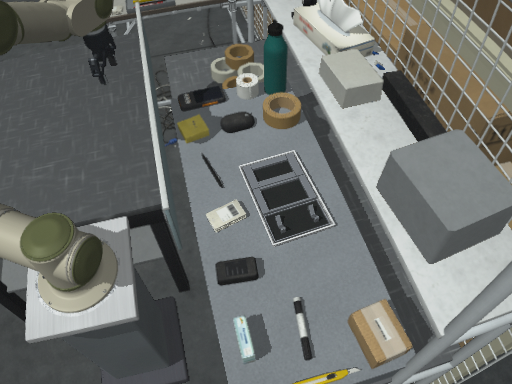

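```bash
cat > h.py <<'E'
import numpy as np,cv2
from scipy.spatial.transform import Rotation as Ro
from cell import r
def ray(n,uv,s=None):
    m=r.camera_model(n);K=np.array([[m['fx'],0,m['cx']],[0,m['fy'],m['cy']],[0,0,1]])
    p=cv2.undistortPoints(np.array(uv,float).reshape(-1,1,2),K,m['D']).reshape(-1,2)
    d=np.c_[p,np.ones(len(p))]
    if n=='wrist':
        s=s or r.state();M=m['mount'];R=Ro.from_quat(s['eef_rot']).as_matrix()
        return s['ee_pos']+R@M[:3,3],d@(R@M[:3,:3]).T
    return -m['R'].T@m['t'],d@m['R']
def plane(n,uv,z,s=None):
    o,d=ray(n,uv,s);return o+d*((z-o[2])/d[:,2])[:,None]
def tri(a,ua,b,ub):
    o1,d1=ray(a,ua);o2,d2=ray(b,ub);out=[]
    for x,y in zip(d1,d2):
        A=np.c_[x,-y];k,*_=np.linalg.lstsq(A,o2-o1,rcond=None)
        p,q=o1+k[0]*x,o2+k[1]*y;out.append(np.r_[(p+q)/2,np.linalg.norm(p-q)])
    return np.array(out)
def show(n,name,box=None,f=1):
    im=r.camera(n)[:,:,::-1]
    if box:im=im[box[1]:box[3],box[0]:box[2]]
    cv2.imwrite(f'pics/{name}.png',cv2.resize(im,None,fx=f,fy=f,interpolation=cv2.INTER_CUBIC))
E
python3 - <<'E'
from h import *
np.set_printoptions(suppress=True,precision=0)
# tray corners TL,TR,BR,BL(top) ; panel end top; box far right corner
T=[(199,138),(295,136),(297,195),(201,199),(225,272),(225,280),(254,226),(329,90),(411,260)]
S=[(240,166),(296,151),(335,228),(274,243),(183,217),(175,223),(227,214),(379,176),(0,0)]
print(tri('top',T[:-1],'scene',S[:-1]))
a=cv2.imread('pics/top0.png')[100:290,90:440]
cv2.imwrite('pics/c1.png',cv2.resize(a,None,fx=2.2,fy=2.2,interpolation=cv2.INTER_CUBIC))
E
```

```text
[[ 571.  124.  198.  163.]
 [ 589.  -82.  413.   24.]
 [ 582. -140.  204.  153.]
 [ 599.  234. -513.   64.]
 [ 306.   74.   50.   22.]
 [ 280.   75.   29.   21.]
 [ 430.   -7.  135.    4.]
 [ 722. -160.  374.   10.]]
```

View pics/c1.png

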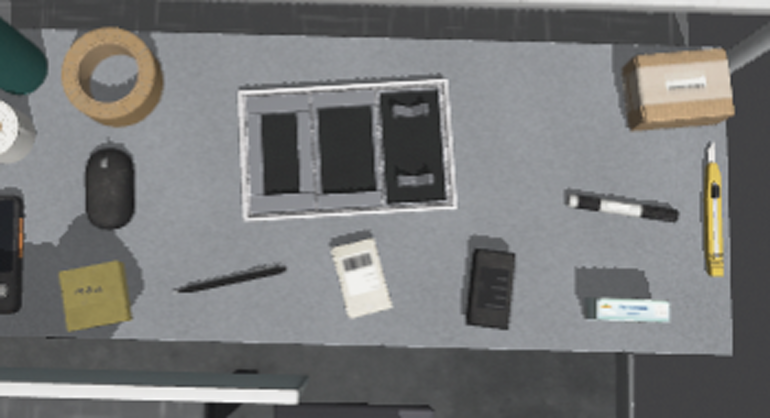

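```bash
python3 - <<'E'
from h import *
np.set_printoptions(suppress=True,precision=0)
T=[(199,138),(295,136),(297,195),(201,199)]
S=[(296,151),(335,228),(274,243),(240,166)]
print(tri('top',T,'scene',S))
a=cv2.imread('pics/scene0.png')[0:400,80:400]
cv2.imwrite('pics/c2.png',cv2.resize(a,None,fx=1.5,fy=1.5,interpolation=cv2.INTER_CUBIC))
E
```

```text
[[ 671.  155.  130.    4.]
 [ 685. -116.  129.    2.]
 [ 520. -123.  141.    7.]
 [ 500.  142.  132.    1.]]
```

View pics/c2.png

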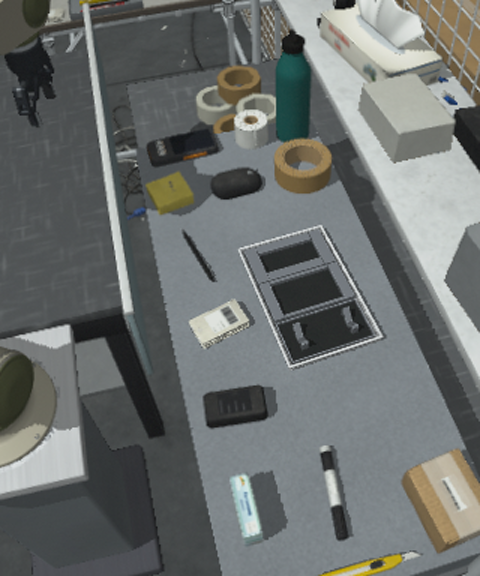

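View pics/wrist0.png

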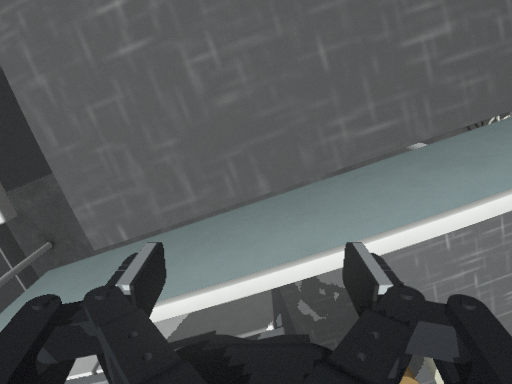

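```bash
python3 - <<'E'
from h import *
np.set_printoptions(suppress=True,precision=0)
print(tri('top',[(225,279),(225,275),(225,271),(0,274),(0,270)],'scene',[(165,210),(165,210),(165,210),(138,10),(138,10)]))
s=r.state();print(Ro.from_quat(s['eef_rot']).as_matrix())
for z in (100,150,200,250):print(z,plane('wrist',[(160,310),(500,200)],z,s),plane('scene',[(165,210)],z),plane('top',[(225,279),(0,274)],z))
E
```

```text
[[279.  70. 104.   4.]
 [284.  71. 103.  15.]
 [289.  71. 103.  26.]
 [321. 437. 476.   3.]
 [324. 439. 475.  10.]]
[[-1.  0. -0.]
 [ 0.  1. -0.]
 [ 0. -0. -1.]]
100 [[286. 375. 100.]
 [284. 744. 100.]] [[276.  73. 100.]] [[280.  70. 100.]
 [276. 703. 100.]]
150 [[254. 406. 150.]
 [252. 707. 150.]] [[281.  37. 150.]] [[286.  67. 150.]
 [282. 668. 150.]]
200 [[223. 437. 200.]
 [221. 670. 200.]] [[287.   0. 200.]] [[292.  63. 200.]
 [289. 632. 200.]]
250 [[191. 467. 250.]
 [190. 634. 250.]] [[292. -36. 250.]] [[298.  59. 250.]
 [295. 597. 250.]]
```

Emit:
apply_moves(motion=[[[0, 0, -0.08], [0, 0, -0.036]], [[0, 0, -0.08], [0, 0, -0.036]], [[0, 0, -0.08], [0, 0, -0.036]], [[0, 0, -0.076], [0, 0, 0]], [[-0.03, -0.072, 0], [0, 0, 0]], [[-0.03, -0.072, 0], [0, 0, 0]], [[-0.03, -0.072, 0], [0, 0, 0]], [[-0.03, -0.072, 0], [0, 0, 0]]])

```text
time_s: 0.82
ee_pos: [242.9, 373.2, 400.1]
eef_rot: [-0.001, 1.0, -0.0, -0.0]
force: [1.0, 0.4, -0.1]
gripper_width: 85.3
grip_force: 0.0
```

Emit:
apply_moves(motion=[[[-0.03, -0.072, 0], [0, 0, 0]], [[-0.03, -0.072, 0], [0, 0, 0]], [[-0.03, -0.072, 0], [0, 0, 0]], [[-0.03, -0.072, 0], [0, 0, 0]], [[-0.03, -0.072, 0], [0, 0, 0]], [[-0.03, -0.072, 0], [0, 0, 0]], [[-0.03, -0.072, 0], [0, 0, 0]], [[-0.03, -0.072, 0], [0, 0, 0]]])

```text
time_s: 1.48
ee_pos: [363.0, 85.0, 400.4]
eef_rot: [-0.0, 1.0, 0.0, 0.0]
force: [1.2, 0.9, 0.1]
gripper_width: 85.7
grip_force: 0.0
```

Emit:
apply_moves(motion=[[[-0.03, -0.072, 0], [0, 0, 0]], [[-0.03, -0.072, 0], [0, 0, 0]], [[-0.03, -0.072, 0], [0, 0, 0]], [[-0.03, -0.072, 0], [0, 0, 0]], [[0, 0, 0], [0, 0, 0]], [[0, 0, 0], [0, 0, 0]]])

```text
time_s: 1.98
ee_pos: [423.4, -58.6, 399.5]
eef_rot: [0.001, 1.0, 0.0, -0.001]
force: [-0.8, 0.0, 0.0]
gripper_width: 85.2
grip_force: 0.0
```

```bash
python3 - <<'E'
from h import *
s=r.state();print(s['time_s'],s['ee_pos'],s['eef_rot'],s['joint_pos'])
import pickle;pickle.dump(s,open('s1.pkl','wb'))
show('wrist','w1',f=1.5)
E
```

```text
1.9833 [423.41766005 -58.62394802 399.48044028] [ 1.33757504e-03  9.99998554e-01  4.49807810e-04 -9.48909650e-04] [-4.16081237e-01  8.64981126e-02  1.25128228e+00  6.02675533e-05
  1.80591169e+00 -1.98418843e+00]
```

View pics/w1.png

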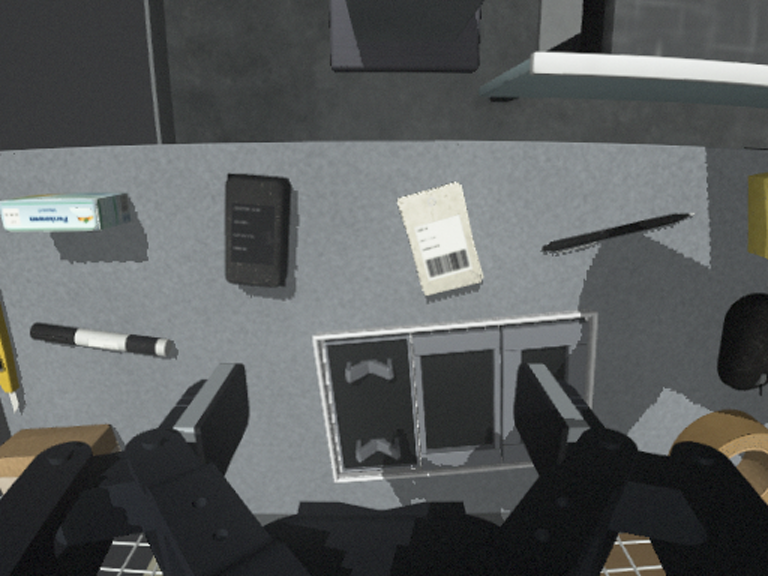

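```bash
cat > m.py <<'E'
from h import *
import pickle
np.set_printoptions(suppress=True,precision=1)
s=pickle.load(open('s1.pkl','rb'))
W=cv2.resize(cv2.imread('pics/w1.png'),(512,384),interpolation=cv2.INTER_AREA);T=cv2.imread('pics/top0.png')
def rect(im,box,f,n,z,name):
    x0,y0,x1,y1=box;h=im[y0:y1,x0:x1].astype(int)
    m=f(h).astype(np.uint8)
    k,l,st,c=cv2.connectedComponentsWithStats(m);i=1+np.argmax(st[1:,4])
    ys,xs=np.nonzero(l==i);uv=np.c_[xs+x0,ys+y0]
    P=plane(n,uv,z,s)[:,:2].astype(np.float32)
    (c,wh,a)=cv2.minAreaRect(P);b=cv2.boxPoints((c,wh,a));e=[b[1]-b[0],b[2]-b[1]];e=max(e,key=np.linalg.norm)
    print(name,n,'c',np.array(c),'wh',np.array(wh),'long dir deg',np.degrees(np.arctan2(e[1],e[0]))%180)
dark=lambda t:(lambda h:h.max(2)<t)
light=lambda h:(h.min(2)>120)&(h[...,2]>=h[...,0]+8)
rect(W,(140,105,200,200),dark(70),'wrist',150,'brick')
rect(T,(298,205,330,255),dark(62),'top',150,'brick')
rect(W,(255,115,330,205),lambda h:(h[...,2]>150)&(h[...,2]>h[...,0]+3),'wrist',138,'tags')
rect(T,(235,200,275,250),lambda h:(h[...,2]>150)&(h[...,2]>h[...,0]+3),'top',138,'tags')
rect(T,(355,230,400,250),lambda h:h.max(2)>160,'top',170,'carton')
mk=lambda h:(h.max(2)<70)|(h.min(2)>165)
rect(W,(10,205,122,245),mk,'wrist',128,'marker')
rect(T,(340,180,405,207),mk,'top',128,'marker')
print('tray wrist',plane('wrist',np.array([(314,337),(597,314),(333,481)])/1.5,136,s))
print('tray top',plane('top',[(198.5,137.5),(294.5,135.5),(297.5,194.5),(200.5,199.5)],136))
print('carton w',plane('wrist',np.array([(0,196),(100,193),(101,231),(2,232)])/1.5,170,s))
E
python3 m.py
```

```text
brick wrist c [ 419.3 -161.4] wh [52.9 94.2] long dir deg 174.62735
brick top c [ 419.7 -163.3] wh [50.7 94. ] long dir deg 175.05963
tags wrist c [429.3  -5.8] wh [91.6 55.8] long dir deg 16.249722
tags top c [428.4  -5.9] wh [90.3 56.4] long dir deg 15.93779
carton top c [ 396.3 -326.8] wh [26.1 98.4] long dir deg 91.38966
marker wrist c [ 524.3 -357.5] wh [100.2  18.2] long dir deg 83.598854
marker top c [ 528.2 -317.8] wh [77.3 16.8] long dir deg 82.66396
tray wrist [[ 520.6 -120.2  136. ]
 [ 499.3  143.   136. ]
 [ 684.5 -108.7  136. ]]
tray top [[ 672.5  155.6  136. ]
 [ 685.4 -114.   136. ]
 [ 518.4 -124.4  136. ]
 [ 497.6  142.6  136. ]]
carton w [[ 382.3 -371.5  170. ]
 [ 382.5 -281.6  170. ]
 [ 413.2 -285.9  170. ]
 [ 412.3 -376.4  170. ]]
```

```bash
cat >> m.py <<'E'
print('---')
for n,u in (('wrist',np.array([(30.5,331),(173,348)])/1.5),('top',[(347.5,190.5),(397.8,198)])):
    P=plane(n,u,128.5,s);d=P[1]-P[0];print(P.mean(0),np.linalg.norm(d),np.degrees(np.arctan2(d[1],d[0]))%180)
E
python3 m.py | sed -n '/---/,$p'
```

```text
---
[ 527.5 -332.8  128.5] 147.46089595644884 83.56447118665076
[ 525.5 -334.9  128.5] 141.47344940521154 82.93228781078194
```

Emit:
apply_moves(motion=[[[-0.0258, -0.0688, 0], [0, 0, 0]], [[-0.0258, -0.0688, 0], [0, 0, 0]], [[-0.0258, -0.0688, 0], [0, 0, 0]], [[-0.0258, -0.0688, 0], [0, 0, 0]], [[-0.0258, -0.0688, 0], [0, 0, 0]], [[-0.0258, -0.0688, 0], [0, 0, 0]], [[-0.0258, -0.0688, 0], [0, 0, 0]], [[-0.0258, -0.0688, 0], [0, 0, 0]]], gripper=0.4, squeeze=40)

```text
time_s: 2.7
ee_pos: [527.2, -332.0, 400.9]
eef_rot: [-0.001, 1.0, -0.0, 0.0]
force: [0.6, 0.2, 1.1]
gripper_width: 60.2
grip_force: 0.0
```

Emit:
apply_moves(motion=[[[0, 0, 0.028], [0, 0, 0.0384]], [[0, 0, 0.028], [0, 0, 0.0384]], [[0, 0, 0.028], [0, 0, 0.0384]], [[0, 0, 0.028], [0, 0, 0.0384]], [[0, 0, 0.028], [0, 0, 0.0384]], [[0, 0, 0.028], [0, 0, 0.0384]], [[0, 0, 0.028], [0, 0, 0.0384]]])

```text
time_s: 3.28
ee_pos: [526.9, -330.3, 302.3]
eef_rot: [0.411, 0.912, 0.0, 0.0]
force: [1.0, -0.6, 0.3]
gripper_width: 59.7
grip_force: 0.0
```

Emit:
apply_moves(motion=[[[0, 0, 0.028], [0, 0, 0.0384]], [[0, 0, 0.028], [0, 0, 0.0384]], [[0, 0, 0.028], [0, 0, 0.0384]], [[0, 0, 0.028], [0, 0, 0.0384]], [[0, 0, 0.028], [0, 0, 0.0384]], [[0, 0, 0.028], [0, 0, 0.0384]], [[0, 0, 0.028], [0, 0, 0.0384]], [[0, 0, 0], [0, 0, 0]]])

```text
time_s: 3.95
ee_pos: [526.2, -329.9, 202.2]
eef_rot: [0.748, 0.663, -0.0, -0.002]
force: [0.2, 0.2, -0.2]
gripper_width: 59.8
grip_force: 0.0
```

```bash
cat > goto.py <<'E'
from h import *
import sys
def go(x,y,z,yaw):
    s=r.state();R=Ro.from_quat(s['eef_rot']).as_matrix()
    d=R.T@(np.array([x,y,z])-s['ee_pos']);cur=np.degrees(np.arctan2(R[1,1],R[0,1]))
    t=-((yaw-cur+180)%360-180)
    print('t',s['time_s'],'ee',s['ee_pos'].round(1),'yaw',cur.round(2),'tilt',np.degrees(np.arccos(-R[2,2])).round(2),'w',s['gripper_width'].__round__(1),'gf',round(s['grip_force'],1),'F',s['force'].round(1),'q6',s['joint_pos'][5].round(2))
    print('shift',(d/500).round(4),'turn',round(t/180,4),'mm',d.round(1))
if len(sys.argv)>4: go(*map(float,sys.argv[1:5]))
E
python3 goto.py 526.5 -333.5 134 -6.8
```

```text
t 3.95 ee [ 526.2 -329.9  202.2] yaw -6.87 tilt 0.26 w 59.8 gf 0.0 F [ 0.2  0.2 -0.2] q6 -0.63
shift [-0.0074  0.0019  0.1363] turn -0.0004 mm [-3.7  1.  68.1]
```

Emit:
apply_moves(motion=[[[-0.007, 0.002, 0.04], [0, 0, 0]], [[0, 0, 0.04], [0, 0, 0]], [[0, 0, 0.03], [0, 0, 0]], [[0, 0, 0.026], [0, 0, 0]], [[0, 0, 0], [0, 0, 0]]])

```text
time_s: 4.37
ee_pos: [526.8, -334.3, 134.9]
eef_rot: [0.746, 0.666, -0.0, -0.002]
force: [-0.8, 0.4, 0.3]
gripper_width: 59.8
grip_force: 0.0
```

Emit:
apply_moves(motion=[[[0, 0, 0], [0, 0, 0]], [[0, 0, 0], [0, 0, 0]], [[0, 0, 0], [0, 0, 0]], [[0, 0, 0], [0, 0, 0]], [[0, 0, 0], [0, 0, 0]], [[0, 0, 0], [0, 0, 0]], [[0, 0, 0], [0, 0, 0]]], gripper=-1)

```text
time_s: 4.95
ee_pos: [527.4, -336.0, 137.8]
eef_rot: [0.747, 0.665, 0.0, 0.001]
force: [-0.6, 1.8, 7.7]
gripper_width: 15.1
grip_force: 39.4
```

Emit:
apply_moves(motion=[[[0, 0, -0.04], [0, 0, 0]], [[0, 0, -0.06], [0, 0, 0]], [[0, 0, -0.06], [0, 0, 0]], [[0, 0, -0.06], [0, 0, 0]], [[0, 0, 0], [0, 0, 0]], [[0, 0, 0], [0, 0, 0]]])

```text
time_s: 5.45
ee_pos: [527.3, -336.1, 248.1]
eef_rot: [0.747, 0.664, 0.0, 0.002]
force: [-0.4, 0.6, -1.3]
gripper_width: 14.8
grip_force: 39.3
```

```bash
python3 goto.py 599.1 -67.2 240 94.5; python3 -c "
from h import *
show('wrist','w2',f=1)"
```

```text
t 5.45 ee [ 527.3 -336.1  248.1] yaw -6.72 tilt 0.21 w 14.8 gf 39.3 F [-0.4  0.6 -1.3] q6 -0.64
shift [0.551  0.0797 0.0151] turn -0.5624 mm [275.5  39.8   7.6]
```

View pics/w2.png

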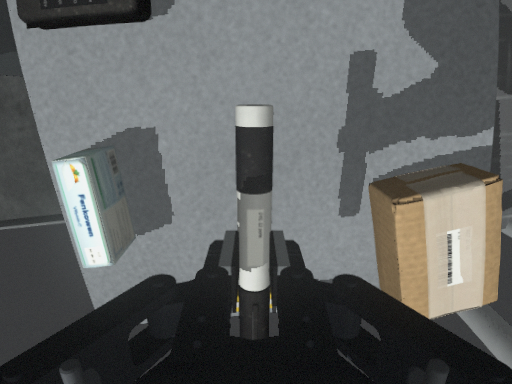

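```bash
python3 -c "
from h import *
s=r.state();R=Ro.from_quat(s['eef_rot']).as_matrix()
for v in (104,106):print(R.T@(plane('wrist',[(254,v)],s['ee_pos'][2]-9,s)[0]-s['ee_pos']))"
```

```text
[71.11275821  0.41039765  8.98951997]
[70.24872251  0.41025432  8.98964812]
```

Emit:
apply_moves(motion=[[[0.0787, 0.0114, 0], [0, 0, 0]], [[0.0787, 0.0114, 0], [0, 0, 0]], [[0.0787, 0.0114, 0], [0, 0, 0]], [[0.0787, 0.0114, 0], [0, 0, 0]], [[0.0787, 0.0114, 0], [0, 0, 0]], [[0.0787, 0.0114, 0], [0, 0, 0]], [[0.0787, 0.0114, 0], [0, 0, 0]], [[0, 0, 0], [0, 0, 0]]])

```text
time_s: 6.17
ee_pos: [599.3, -60.6, 244.8]
eef_rot: [0.745, 0.667, 0.0, -0.002]
force: [-0.2, 0.6, 0.9]
gripper_width: 15.3
grip_force: 39.3
```

Emit:
apply_moves(motion=[[[0, 0, 0], [0, 0, -0.0375]], [[0, 0, 0], [0, 0, -0.0375]], [[0, 0, 0], [0, 0, -0.0375]], [[0, 0, 0], [0, 0, -0.0375]], [[0, 0, 0], [0, 0, -0.0375]], [[0, 0, 0], [0, 0, -0.0375]], [[0, 0, 0], [0, 0, -0.0375]], [[0, 0, 0], [0, 0, -0.0375]]])

```text
time_s: 6.83
ee_pos: [598.4, -67.2, 244.7]
eef_rot: [0.362, 0.932, -0.0, -0.002]
force: [-0.1, -0.5, 0.6]
gripper_width: 15.2
grip_force: 39.2
```

Emit:
apply_moves(motion=[[[0, 0, 0], [0, 0, -0.0375]], [[0, 0, 0], [0, 0, -0.0375]], [[0, 0, 0], [0, 0, -0.0375]], [[0, 0, 0], [0, 0, -0.0375]], [[0, 0, 0], [0, 0, -0.0375]], [[0, 0, 0], [0, 0, -0.0375]], [[0, 0, 0], [0, 0, -0.0375]], [[0, 0, 0], [0, 0, 0]]])

```text
time_s: 7.5
ee_pos: [598.5, -67.2, 244.8]
eef_rot: [-0.041, 0.999, 0.0, -0.001]
force: [0.4, -0.2, 0.3]
gripper_width: 14.9
grip_force: 39.2
```

```bash
python3 goto.py 600.5 -67.2 170 94.5; python3 -c "
from h import *
show('wrist','w3',f=1.5)"
```

```text
t 7.5 ee [598.5 -67.2 244.8] yaw 94.74 tilt 0.17 w 14.9 gf 39.2 F [ 0.4 -0.2  0.3] q6 -1.96
shift [-0.0044 -0.0004  0.1495] turn 0.0013 mm [-2.2 -0.2 74.8]
```

View pics/w3.png

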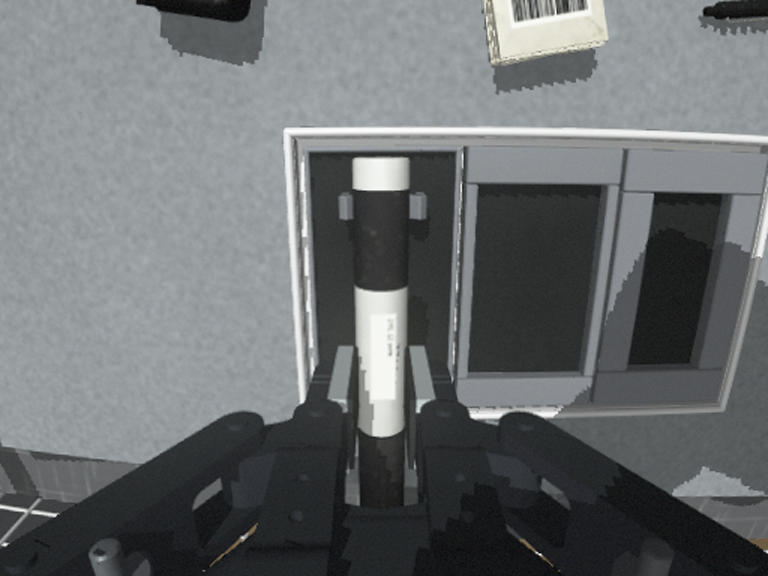

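```bash
python3 -c "
from h import *
np.set_printoptions(suppress=True,precision=1)
P=lambda u,z:plane('wrist',np.array(u)/1.5,z)[:,:2]
print('rim',P([(285,129),(724,410)],136))
print('saddle tops',P([(340,195),(426,195)],145))
w=P([(476,185),(607,185),(603,372),(468,372)],134);print('wide',w,w.mean(0))
n=P([(653,193),(727,195),(694,366),(632,362)],134);print('narrow',n,n.mean(0))"
```

```text
rim [[ 520.6 -120.8]
 [ 664.5  156.5]]
saddle tops [[550.4 -90.9]
 [547.2 -48.3]]
wide [[541.  -21.7]
 [534.8  48. ]
 [643.   69.6]
 [648.1 -11.9]] [591.7  21. ]
narrow [[536.5  74.6]
 [533.1 118.3]
 [635.9 127.3]
 [635.4  86.2]] [585.2 101.6]
```

Emit:
apply_moves(motion=[[[-0.003, -0.001, 0.04], [0, 0, 0]], [[0, 0, 0.05], [0, 0, 0]], [[0, 0, 0.04], [0, 0, 0]], [[0, 0, 0.03], [0, 0, 0]], [[0, 0, 0.014], [0, 0, 0]], [[0, 0, 0.01], [0, 0, 0]], [[0, 0, 0], [0, 0, 0]], [[0, 0, 0], [0, 0, 0]]])

```text
time_s: 8.22
ee_pos: [600.7, -67.5, 154.9]
eef_rot: [-0.039, 0.999, -0.0, 0.0]
force: [0.6, 0.0, 0.1]
gripper_width: 15.1
grip_force: 39.2
```

```bash
python3 goto.py 600.5 -67.2 147 94.5
```

```text
t 8.2167 ee [600.7 -67.5 154.9] yaw 94.45 tilt 0.05 w 15.1 gf 39.2 F [0.6 0.  0.1] q6 -1.96
shift [0.0004 0.0007 0.0158] turn -0.0003 mm [0.2 0.4 7.9]
```

Emit:
apply_moves(motion=[[[0, 0, 0.005], [0, 0, 0]], [[0, 0, 0.004], [0, 0, 0]], [[0, 0, 0.003], [0, 0, 0]], [[0, 0, 0], [0, 0, 0]]])

```text
time_s: 8.55
ee_pos: [601.0, -66.6, 150.7]
eef_rot: [-0.039, 0.999, 0.0, 0.002]
force: [-2.7, 4.7, 12.3]
gripper_width: 15.2
grip_force: 40.3
```

Emit:
apply_moves(motion=[[[0, 0, 0], [0, 0, 0]], [[0, 0, 0], [0, 0, 0]], [[0, 0, 0], [0, 0, 0]], [[0, 0, -0.02], [0, 0, 0]], [[0, 0, -0.04], [0, 0, 0]], [[0, 0, -0.06], [0, 0, 0]], [[0, 0, -0.06], [0, 0, 0]], [[0, 0, 0], [0, 0, 0]]], gripper=-0.2)

```text
time_s: 9.22
ee_pos: [602.2, -68.0, 245.2]
eef_rot: [-0.039, 0.999, -0.002, 0.005]
force: [0.3, -0.2, -0.4]
gripper_width: 34.2
grip_force: 0.0
```

```bash
python3 goto.py 397 -328 240 0.5; python3 -c "
from h import *
show('wrist','w4',f=1.2)"
```

```text
t 9.2167 ee [602.2 -68.  245.2] yaw 94.51 tilt 0.63 w 34.2 gf 0.0 F [ 0.3 -0.2 -0.4] q6 -1.96
shift [ 0.4501 -0.4861  0.0078] turn 0.5223 mm [ 225.  -243.1    3.9]
```

View pics/w4.png

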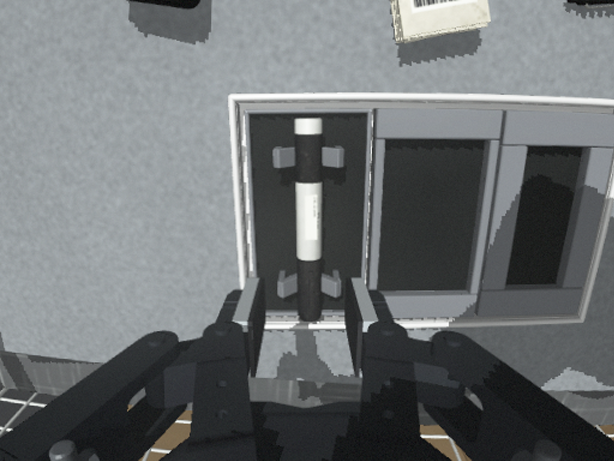

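Emit:
apply_moves(motion=[[[0.05, -0.054, 0], [0, 0, 0]], [[0.05, -0.054, 0], [0, 0, 0]], [[0.05, -0.054, 0], [0, 0, 0]], [[0.05, -0.054, 0], [0, 0, 0]], [[0.05, -0.054, 0], [0, 0, 0]], [[0.05, -0.054, 0], [0, 0, 0]], [[0.05, -0.054, 0], [0, 0, 0]], [[0.05, -0.054, 0], [0, 0, 0]]], gripper=0.5)

```text
time_s: 9.93
ee_pos: [416.5, -299.4, 237.8]
eef_rot: [-0.039, 0.999, 0.001, -0.0]
force: [1.0, 0.1, 1.0]
gripper_width: 64.0
grip_force: 0.0
```

Emit:
apply_moves(motion=[[[0.05, -0.054, 0], [0, 0, 0]], [[0, 0, 0], [0, 0, 0.0373]], [[0, 0, 0], [0, 0, 0.0373]], [[0, 0, 0], [0, 0, 0.0373]], [[0, 0, 0], [0, 0, 0.0373]], [[0, 0, 0], [0, 0, 0.0373]], [[0, 0, 0], [0, 0, 0.0373]], [[0, 0, 0], [0, 0, 0.0373]]])

```text
time_s: 10.6
ee_pos: [395.0, -327.1, 237.6]
eef_rot: [0.365, 0.931, 0.0, -0.001]
force: [0.8, -0.1, 0.4]
gripper_width: 64.1
grip_force: 0.0
```

Emit:
apply_moves(motion=[[[0, 0, 0], [0, 0, 0.0373]], [[0, 0, 0], [0, 0, 0.0373]], [[0, 0, 0], [0, 0, 0.0373]], [[0, 0, 0], [0, 0, 0.0373]], [[0, 0, 0], [0, 0, 0.0373]], [[0, 0, 0], [0, 0, 0.0373]], [[0, 0, 0], [0, 0, 0.0373]], [[0, 0, 0], [0, 0, 0]]])

```text
time_s: 11.27
ee_pos: [395.0, -327.1, 237.7]
eef_rot: [0.705, 0.709, 0.0, -0.001]
force: [0.2, 1.1, -1.2]
gripper_width: 64.4
grip_force: 0.0
```

```bash
python3 goto.py 397 -328 152 0.5; python3 -c "
from h import *
show('wrist','w5',f=1.2)"
```

```text
t 11.2667 ee [ 395.  -327.1  237.7] yaw 0.27 tilt 0.09 w 64.4 gf 0.0 F [ 0.2  1.1 -1.2] q6 -0.93
shift [-0.002   0.0041  0.1713] turn -0.0013 mm [-1.   2.1 85.7]
```

View pics/w5.png

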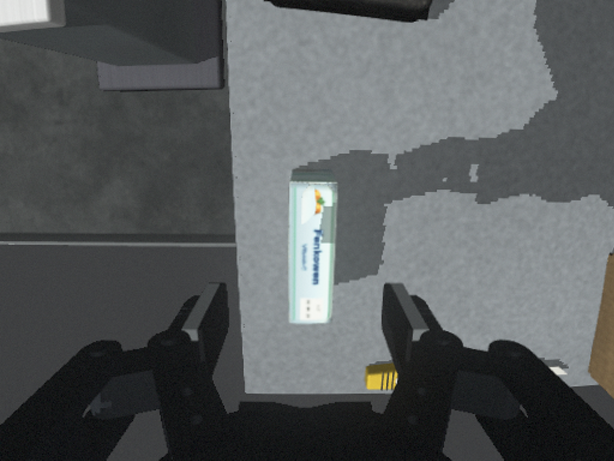

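```bash
python3 -c "
from h import *
np.set_printoptions(suppress=True,precision=1)
p=plane('wrist',np.array([(289,182),(337,183),(332,323),(289,323)])/1.2,170);print(p,p.mean(0))"; python3 goto.py 397 -328 152 0.5
```

```text
[[ 386.4 -287.7  170. ]
 [ 412.6 -288.   170. ]
 [ 412.7 -374.7  170. ]
 [ 386.3 -375.   170. ]] [ 399.5 -331.4  170. ]
t 11.3167 ee [ 395.1 -327.2  237.8] yaw 0.63 tilt 0.07 w 64.0 gf 0.0 F [-0.3 -1.   0.7] q6 -0.93
shift [-0.0019  0.004   0.1715] turn 0.0007 mm [-0.9  2.  85.8]
```

Emit:
apply_moves(motion=[[[-0.0075, 0.008, 0.04], [0, 0, 0]], [[0, 0, 0.05], [0, 0, 0]], [[0, 0, 0.05], [0, 0, 0]], [[0, 0, 0.0315], [0, 0, 0]], [[0, 0, 0], [0, 0, 0]]])

```text
time_s: 11.73
ee_pos: [398.2, -329.8, 149.4]
eef_rot: [0.703, 0.712, 0.0, -0.003]
force: [0.4, 0.4, -0.3]
gripper_width: 63.7
grip_force: 0.0
```

Emit:
apply_moves(motion=[[[0, 0, 0], [0, 0, 0]], [[0, 0, 0], [0, 0, 0]], [[0, 0, 0], [0, 0, 0]], [[0, 0, 0], [0, 0, 0]], [[0, 0, 0], [0, 0, 0]], [[0, 0, 0], [0, 0, 0]]], gripper=-1)

```text
time_s: 12.23
ee_pos: [399.7, -331.6, 154.0]
eef_rot: [0.704, 0.71, -0.0, 0.002]
force: [-0.8, 0.8, 6.4]
gripper_width: 29.1
grip_force: 41.2
```

Emit:
apply_moves(motion=[[[0, 0, -0.03], [0, 0, 0]], [[0, 0, -0.06], [0, 0, 0]], [[0, 0, -0.07], [0, 0, 0]], [[0, 0, -0.06], [0, 0, 0]], [[0, 0, 0], [0, 0, 0]], [[0, 0, 0], [0, 0, 0]]])

```text
time_s: 12.73
ee_pos: [399.5, -331.3, 264.1]
eef_rot: [0.704, 0.71, -0.0, 0.002]
force: [-0.3, -0.4, -1.8]
gripper_width: 28.8
grip_force: 40.4
```

```bash
python3 goto.py 585.9 100.2 260 94.5
```

```text
t 12.7333 ee [ 399.5 -331.3  264.1] yaw 0.54 tilt 0.21 w 28.8 gf 40.4 F [-0.3 -0.4 -1.8] q6 -0.93
shift [0.8595 0.3808 0.0065] turn -0.522 mm [429.7 190.4   3.3]
```

Emit:
apply_moves(motion=[[[0.0716, 0.0317, 0], [0, 0, 0]], [[0.0716, 0.0317, 0], [0, 0, 0]], [[0.0716, 0.0317, 0], [0, 0, 0]], [[0.0716, 0.0317, 0], [0, 0, 0]], [[0.0716, 0.0317, 0], [0, 0, 0]], [[0.0716, 0.0317, 0], [0, 0, 0]], [[0.0716, 0.0317, 0], [0, 0, 0]], [[0.0716, 0.0317, 0], [0, 0, 0]]])

```text
time_s: 13.4
ee_pos: [523.5, -41.5, 261.3]
eef_rot: [0.704, 0.71, -0.001, -0.001]
force: [0.3, -1.0, -0.7]
gripper_width: 29.1
grip_force: 40.4
```

Emit:
apply_moves(motion=[[[0.0716, 0.0317, 0], [0, 0, 0]], [[0.0716, 0.0317, 0], [0, 0, 0]], [[0.0716, 0.0317, 0], [0, 0, 0]], [[0.0716, 0.0317, 0], [0, 0, 0]], [[0, 0, 0], [0, 0, -0.0373]], [[0, 0, 0], [0, 0, -0.0373]], [[0, 0, 0], [0, 0, -0.0373]], [[0, 0, 0], [0, 0, -0.0373]]])

```text
time_s: 14.07
ee_pos: [585.2, 100.6, 260.8]
eef_rot: [0.517, 0.856, -0.001, -0.001]
force: [-0.0, -0.8, -0.5]
gripper_width: 29.6
grip_force: 40.5
```

Emit:
apply_moves(motion=[[[0, 0, 0], [0, 0, -0.0373]], [[0, 0, 0], [0, 0, -0.0373]], [[0, 0, 0], [0, 0, -0.0373]], [[0, 0, 0], [0, 0, -0.0373]], [[0, 0, 0], [0, 0, -0.0373]], [[0, 0, 0], [0, 0, -0.0373]], [[0, 0, 0], [0, 0, -0.0373]], [[0, 0, 0], [0, 0, -0.0373]]])

```text
time_s: 14.73
ee_pos: [585.2, 100.2, 261.0]
eef_rot: [0.075, 0.997, -0.0, -0.001]
force: [0.1, 0.5, -1.2]
gripper_width: 29.4
grip_force: 40.5
```

Emit:
apply_moves(motion=[[[0, 0, 0], [0, 0, -0.0373]], [[0, 0, 0], [0, 0, -0.0373]], [[0, 0, 0], [0, 0, 0]], [[0, 0, 0], [0, 0, 0]]])

```text
time_s: 15.07
ee_pos: [585.3, 100.2, 261.4]
eef_rot: [-0.038, 0.999, 0.0, -0.001]
force: [-0.9, -0.2, -0.7]
gripper_width: 29.5
grip_force: 40.4
```

```bash
python3 goto.py 585.9 100.2 165 94.5; python3 -c "
from h import *
show('wrist','w6',f=1.5)"
```

```text
t 15.0667 ee [585.3 100.2 261.4] yaw 94.32 tilt 0.12 w 29.5 gf 40.4 F [-0.9 -0.2 -0.7] q6 -1.68
shift [-1.600e-03 -1.000e-04  1.929e-01] turn -0.001 mm [-0.8 -0.1 96.4]
```

View pics/w6.png

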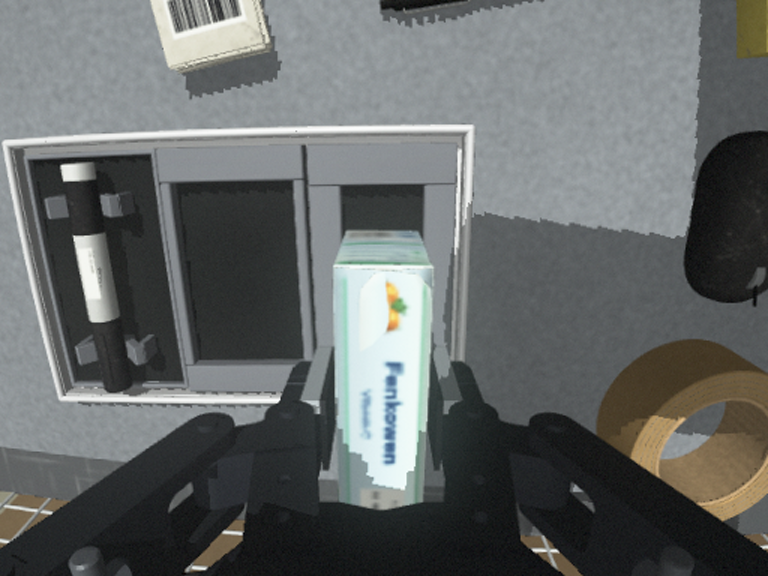

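```bash
python3 -c "
from h import *
np.set_printoptions(suppress=True,precision=1)
s=r.state();p=plane('wrist',np.array([(341,184),(425,184),(470,127),(5,143),(178,184),(294,181)])/1.5,135);print(p)
R=Ro.from_quat(s['eef_rot']).as_matrix()
print((plane('wrist',np.array([(333,265),(434,264)])/1.5,s['ee_pos'][2]+16)-s['ee_pos'])@R)"
```

```text
[[ 534.2   74.7  135. ]
 [ 530.8  120.8  135. ]
 [ 498.7  141.9  135. ]
 [ 521.9 -119.8  135. ]
 [ 540.2  -16.5  135. ]
 [ 534.4   48.7  135. ]]
[[ 43.9 -12.3 -15.9]
 [ 44.2  13.8 -15.9]]
```

Emit:
apply_moves(motion=[[[-0.001, 0.001, 0.05], [0, 0, 0.001]], [[0, 0, 0.05], [0, 0, 0]], [[0, 0, 0.04], [0, 0, 0]], [[0, 0, 0.025], [0, 0, 0]], [[0, 0, 0.013], [0, 0, 0]], [[0, 0, 0], [0, 0, 0]], [[0, 0, 0], [0, 0, 0]]])

```text
time_s: 15.7
ee_pos: [586.3, 100.7, 173.9]
eef_rot: [-0.037, 0.999, -0.0, 0.0]
force: [0.5, 0.2, 0.3]
gripper_width: 28.8
grip_force: 40.4
```

Emit:
apply_moves(motion=[[[0, 0, 0.006], [0, 0, 0]], [[0, 0, 0.006], [0, 0, 0]], [[0, 0, 0], [0, 0, 0]], [[0, 0, 0], [0, 0, 0]]])

```text
time_s: 16.03
ee_pos: [586.1, 100.7, 167.8]
eef_rot: [-0.038, 0.999, -0.0, 0.0]
force: [0.3, -0.8, 0.4]
gripper_width: 29.2
grip_force: 40.4
```

Emit:
apply_moves(motion=[[[0, 0, 0.006], [0, 0, 0]], [[0, 0, 0.004], [0, 0, 0]], [[0, 0, 0], [0, 0, 0]], [[0, 0, 0], [0, 0, 0]]])

```text
time_s: 16.37
ee_pos: [586.1, 100.7, 162.4]
eef_rot: [-0.038, 0.999, 0.0, -0.0]
force: [-0.2, -0.3, -1.4]
gripper_width: 29.2
grip_force: 40.4
```

Emit:
apply_moves(motion=[[[0, 0, 0.004], [0, 0, 0]], [[0, 0, 0], [0, 0, 0]], [[0, 0, 0], [0, 0, 0]]])

```text
time_s: 16.62
ee_pos: [586.1, 100.8, 160.5]
eef_rot: [-0.038, 0.999, -0.0, -0.0]
force: [-0.0, 0.1, 0.5]
gripper_width: 28.9
grip_force: 40.4
```

Emit:
apply_moves(motion=[[[0, 0, 0.004], [0, 0, 0]], [[0, 0, 0], [0, 0, 0]], [[0, 0, 0], [0, 0, 0]]])

```text
time_s: 16.87
ee_pos: [586.2, 100.8, 160.0]
eef_rot: [-0.038, 0.999, -0.0, 0.001]
force: [-3.2, -0.7, 9.0]
gripper_width: 28.9
grip_force: 41.6
```

Emit:
apply_moves(motion=[[[0, 0, 0.003], [0, 0, 0]], [[0, 0, 0], [0, 0, 0]], [[0, 0, 0], [0, 0, 0]]])

```text
time_s: 17.12
ee_pos: [586.2, 100.7, 160.0]
eef_rot: [-0.038, 0.999, -0.0, 0.002]
force: [-7.2, -1.0, 18.4]
gripper_width: 28.9
grip_force: 42.8
```

Emit:
apply_moves(motion=[[[0, 0, 0], [0, 0, 0]], [[0, 0, 0], [0, 0, 0]], [[0, 0, 0], [0, 0, 0]], [[0, 0, -0.02], [0, 0, 0]], [[0, 0, -0.06], [0, 0, 0]], [[0, 0, -0.08], [0, 0, 0]], [[0, 0, -0.06], [0, 0, 0]], [[0, 0, 0], [0, 0, 0]]], gripper=0.25)

```text
time_s: 17.78
ee_pos: [587.8, 100.8, 274.4]
eef_rot: [-0.038, 0.999, -0.0, 0.006]
force: [0.8, -1.0, 0.6]
gripper_width: 53.7
grip_force: 0.0
```

```bash
python3 goto.py 419.5 -162.5 230 84.8; python3 -c "
from h import *
show('wrist','w7',f=1.2)"
```

```text
t 17.7833 ee [587.8 100.8 274.4] yaw 94.34 tilt 0.69 w 53.7 gf 0.0 F [ 0.8 -1.   0.6] q6 -1.68
shift [ 0.3766 -0.4995  0.0849] turn 0.053 mm [ 188.3 -249.8   42.4]
```

View pics/w7.png

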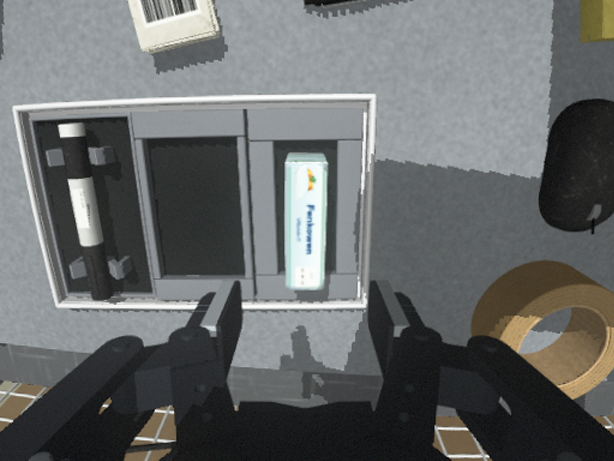

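Emit:
apply_moves(motion=[[[0.0418, -0.0555, 0], [0, 0, 0]], [[0.0418, -0.0555, 0], [0, 0, 0]], [[0.0418, -0.0555, 0], [0, 0, 0]], [[0.0418, -0.0555, 0], [0, 0, 0]], [[0.0418, -0.0555, 0], [0, 0, 0]], [[0.0418, -0.0555, 0], [0, 0, 0]], [[0.0418, -0.0555, 0], [0, 0, 0]], [[0.0418, -0.0555, 0], [0, 0, 0]]], gripper=1, squeeze=60)

```text
time_s: 18.5
ee_pos: [434.7, -134.1, 266.3]
eef_rot: [-0.038, 0.999, 0.001, -0.001]
force: [0.8, -0.6, 0.3]
gripper_width: 85.4
grip_force: 0.0
```

Emit:
apply_moves(motion=[[[0.0418, -0.0555, 0], [0, 0, 0]], [[0, 0, 0.04], [0, 0, 0.0265]], [[0, 0, 0.04], [0, 0, 0.0265]], [[0, 0, 0], [0, 0, 0]], [[0, 0, 0], [0, 0, 0]]])

```text
time_s: 18.92
ee_pos: [417.0, -162.2, 226.4]
eef_rot: [0.044, 0.999, 0.001, -0.001]
force: [0.2, -1.2, 0.5]
gripper_width: 85.5
grip_force: 0.0
```

```bash
python3 goto.py 419.5 -162.5 145 84.8
```

```text
t 18.9167 ee [ 417.  -162.2  226.4] yaw 84.92 tilt 0.17 w 85.5 gf 0.0 F [ 0.2 -1.2  0.5] q6 -2.12
shift [-0.0055 -0.0004  0.1628] turn 0.0007 mm [-2.7 -0.2 81.4]
```

Emit:
apply_moves(motion=[[[-0.0055, 0, 0.04], [0, 0, 0]], [[0, 0, 0.05], [0, 0, 0]], [[0, 0, 0.04], [0, 0, 0]], [[0, 0, 0.026], [0, 0, 0]], [[0, 0, 0.01], [0, 0, 0]], [[0, 0, 0], [0, 0, 0]], [[0, 0, 0], [0, 0, 0]]])

```text
time_s: 19.5
ee_pos: [420.8, -162.9, 145.0]
eef_rot: [0.045, 0.999, -0.0, 0.001]
force: [-0.3, -0.8, 0.3]
gripper_width: 85.1
grip_force: 0.0
```

Emit:
apply_moves(motion=[[[0, 0, 0], [0, 0, 0]], [[0, 0, 0], [0, 0, 0]], [[0, 0, 0], [0, 0, 0]], [[0, 0, 0], [0, 0, 0]], [[0, 0, 0], [0, 0, 0]], [[0, 0, 0], [0, 0, 0]]], gripper=-1)

```text
time_s: 20.0
ee_pos: [420.6, -163.3, 145.3]
eef_rot: [0.045, 0.999, -0.001, 0.001]
force: [-1.3, -0.9, 8.0]
gripper_width: 50.4
grip_force: 62.8
```

Emit:
apply_moves(motion=[[[0, 0, -0.03], [0, 0, 0]], [[0, 0, -0.05], [0, 0, 0]], [[0, 0, -0.06], [0, 0, 0]], [[0, 0, -0.06], [0, 0, 0]], [[0, 0, 0], [0, 0, 0]], [[0, 0, 0], [0, 0, 0]]])

```text
time_s: 20.5
ee_pos: [420.2, -162.8, 244.8]
eef_rot: [0.045, 0.999, -0.001, 0.001]
force: [0.3, -0.2, -4.4]
gripper_width: 49.8
grip_force: 64.8
```

```bash
python3 goto.py 592.5 17.5 240 94.5
```

```text
t 20.5 ee [ 420.2 -162.8  244.8] yaw 84.8 tilt 0.13 w 49.8 gf 64.8 F [ 0.3 -0.2 -4.4] q6 -2.11
shift [-0.3104  0.3903  0.0097] turn -0.0539 mm [-155.2  195.1    4.9]
```

Emit:
apply_moves(motion=[[[-0.0443, 0.0558, 0], [0, 0, 0]], [[-0.0443, 0.0558, 0], [0, 0, 0]], [[-0.0443, 0.0558, 0], [0, 0, 0]], [[-0.0443, 0.0558, 0], [0, 0, 0]], [[-0.0443, 0.0558, 0], [0, 0, 0]], [[-0.0443, 0.0558, 0], [0, 0, 0]], [[-0.0443, 0.0558, 0], [0, 0, 0]], [[0, 0, 0.02], [0, 0, -0.027]]])

```text
time_s: 21.17
ee_pos: [595.0, 21.9, 232.5]
eef_rot: [0.001, 1.0, 0.001, 0.0]
force: [-1.5, 0.0, -4.4]
gripper_width: 50.2
grip_force: 64.8
```

Emit:
apply_moves(motion=[[[0, 0, 0.04], [0, 0, -0.027]], [[0, 0, 0.04], [0, 0, 0]], [[0, 0, 0], [0, 0, 0]], [[0, 0, 0], [0, 0, 0]]])

```text
time_s: 21.5
ee_pos: [591.4, 17.8, 192.1]
eef_rot: [-0.039, 0.999, 0.001, -0.002]
force: [0.1, -0.3, -3.7]
gripper_width: 50.2
grip_force: 64.7
```

```bash
python3 goto.py 592.5 17.5 154 94.5; python3 -c "
from h import *
show('wrist','w8',f=1.5)"
```

```text
t 21.5 ee [591.4  17.8 192.1] yaw 94.48 tilt 0.28 w 50.2 gf 64.7 F [ 0.1 -0.3 -3.7] q6 -1.82
shift [-0.0024 -0.0008  0.0762] turn -0.0001 mm [-1.2 -0.4 38.1]
```

View pics/w8.png

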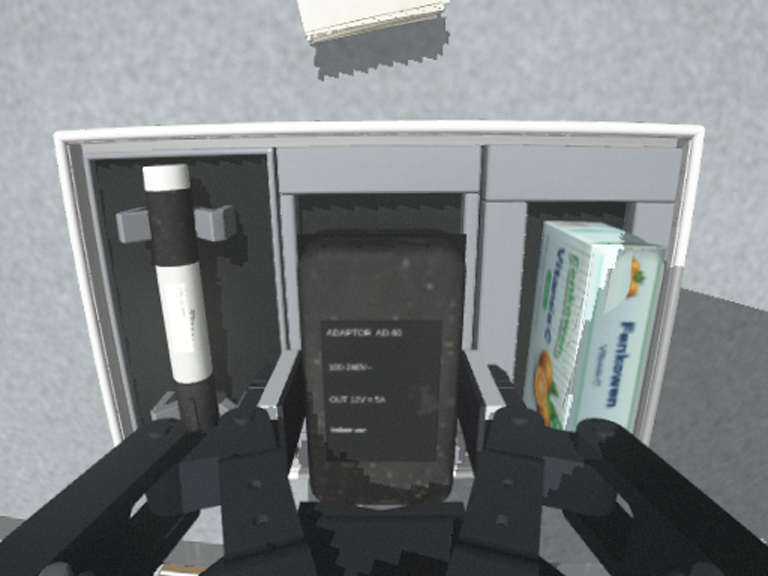

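```bash
python3 -c "
from h import *
np.set_printoptions(suppress=True,precision=1)
s=r.state();R=Ro.from_quat(s['eef_rot']).as_matrix()
f=lambda u,z:(plane('wrist',np.array(u)/1.5,z,s)-s['ee_pos'])@R
print(f([(302,249),(462,248)],s['ee_pos'][2]+4.7),f([(299,193),(463,194)],136))"
```

```text
[[ 45.6 -22.1  -4.6]
 [ 45.9  22.9  -4.6]] [[ 54.9 -33.   57.8]
 [ 54.5  33.6  57.8]]
```

Emit:
apply_moves(motion=[[[-0.001, 0, 0.03], [0, 0, 0]], [[0, 0, 0.025], [0, 0, 0]], [[0, 0, 0.015], [0, 0, 0]], [[0, 0, 0], [0, 0, 0]], [[0, 0, 0], [0, 0, 0]]])

```text
time_s: 21.97
ee_pos: [593.1, 17.6, 159.8]
eef_rot: [-0.039, 0.999, -0.0, 0.0]
force: [0.3, -0.3, -2.5]
gripper_width: 50.0
grip_force: 64.7
```

Emit:
apply_moves(motion=[[[0, 0, 0.005], [0, 0, 0]], [[0, 0, 0.003], [0, 0, 0]], [[0, 0, 0], [0, 0, 0]], [[0, 0, 0], [0, 0, 0]]])

```text
time_s: 22.3
ee_pos: [592.9, 17.7, 155.3]
eef_rot: [-0.039, 0.999, -0.0, 0.0]
force: [0.4, 0.6, -3.4]
gripper_width: 50.2
grip_force: 64.7
```

Emit:
apply_moves(motion=[[[0, 0, 0.003], [0, 0, 0]], [[0, 0, 0], [0, 0, 0]], [[0, 0, 0], [0, 0, 0]]])

```text
time_s: 22.55
ee_pos: [592.8, 17.7, 153.6]
eef_rot: [-0.039, 0.999, 0.0, -0.0]
force: [-0.4, -0.8, -2.4]
gripper_width: 49.8
grip_force: 64.7
```

Emit:
apply_moves(motion=[[[0, 0, 0.004], [0, 0, 0]], [[0, 0, 0], [0, 0, 0]], [[0, 0, 0], [0, 0, 0]]])

```text
time_s: 22.8
ee_pos: [592.8, 17.7, 151.5]
eef_rot: [-0.039, 0.999, -0.0, 0.0]
force: [0.5, -0.2, -3.3]
gripper_width: 50.3
grip_force: 64.8
```

Emit:
apply_moves(motion=[[[0, 0, 0.003], [0, 0, 0]], [[0, 0, 0], [0, 0, 0]], [[0, 0, 0], [0, 0, 0]]])

```text
time_s: 23.05
ee_pos: [592.9, 17.7, 151.4]
eef_rot: [-0.039, 0.999, -0.0, 0.001]
force: [-2.7, 0.8, 5.9]
gripper_width: 50.5
grip_force: 65.9
```

Emit:
apply_moves(motion=[[[0, 0, 0], [0, 0, 0]], [[0, 0, 0], [0, 0, 0]], [[0, 0, 0], [0, 0, 0]], [[0, 0, -0.02], [0, 0, 0]], [[0, 0, -0.06], [0, 0, 0]], [[0, 0, -0.06], [0, 0, 0]], [[0, 0, 0], [0, 0, 0]], [[0, 0, 0], [0, 0, 0]]], gripper=0.65)

```text
time_s: 23.72
ee_pos: [593.4, 17.7, 222.3]
eef_rot: [-0.039, 0.999, -0.0, 0.002]
force: [-0.9, -0.4, -0.8]
gripper_width: 70.5
grip_force: 0.0
```

```bash
python3 goto.py 429 -6 200 106.1
```

```text
t 23.7167 ee [593.4  17.7 222.3] yaw 94.52 tilt 0.25 w 70.5 gf 0.0 F [-0.9 -0.4 -0.8] q6 -1.82
shift [ 0.3317 -0.0212  0.0432] turn -0.0644 mm [165.9 -10.6  21.6]
```

Emit:
apply_moves(motion=[[[0.0663, -0.0042, 0], [0, 0, 0]], [[0.0663, -0.0042, 0], [0, 0, 0]], [[0.0663, -0.0042, 0], [0, 0, 0]], [[0.0663, -0.0042, 0], [0, 0, 0]], [[0.0663, -0.0042, 0], [0, 0, 0]], [[0, 0, 0.02], [0, 0, -0.0322]], [[0, 0, 0.02], [0, 0, -0.0322]], [[0, 0, 0], [0, 0, 0]]], gripper=1)

```text
time_s: 24.38
ee_pos: [427.0, -5.6, 198.6]
eef_rot: [-0.142, 0.99, 0.001, -0.002]
force: [-0.3, -0.3, -0.4]
gripper_width: 85.3
grip_force: 0.0
```

```bash
python3 goto.py 429 -6 136 106.1
```

```text
t 24.3833 ee [427.   -5.6 198.6] yaw 106.28 tilt 0.2 w 85.3 gf 0.0 F [-0.3 -0.3 -0.4] q6 -2.15
shift [-0.0039 -0.0021  0.1251] turn 0.001 mm [-2.  -1.  62.6]
```

Emit:
apply_moves(motion=[[[-0.004, -0.002, 0.04], [0, 0, 0]], [[0, 0, 0.04], [0, 0, 0]], [[0, 0, 0.03], [0, 0, 0]], [[0, 0, 0.016], [0, 0, 0]], [[0, 0, 0.008], [0, 0, 0]], [[0, 0, 0], [0, 0, 0]], [[0, 0, 0], [0, 0, 0]]], squeeze=40)

```text
time_s: 24.97
ee_pos: [431.0, -6.3, 133.6]
eef_rot: [-0.14, 0.99, -0.0, 0.0]
force: [0.3, -0.2, -2.0]
gripper_width: 85.3
grip_force: 0.0
```

Emit:
apply_moves(motion=[[[0, 0, 0], [0, 0, 0]], [[0, 0, 0], [0, 0, 0]], [[0, 0, 0], [0, 0, 0]], [[0, 0, 0], [0, 0, 0]], [[0, 0, 0], [0, 0, 0]], [[0, 0, 0], [0, 0, 0]]], gripper=-1)

```text
time_s: 25.47
ee_pos: [430.9, -6.3, 133.8]
eef_rot: [-0.14, 0.99, -0.0, 0.001]
force: [-1.0, 1.3, 5.9]
gripper_width: 51.1
grip_force: 42.0
```

Emit:
apply_moves(motion=[[[0, 0, -0.03], [0, 0, 0]], [[0, 0, -0.05], [0, 0, 0]], [[0, 0, -0.06], [0, 0, 0]], [[0, 0, -0.06], [0, 0, 0]], [[0, 0, 0], [0, 0, 0]], [[0, 0, 0], [0, 0, 0]]])

```text
time_s: 25.97
ee_pos: [430.9, -6.3, 234.0]
eef_rot: [-0.14, 0.99, -0.001, 0.001]
force: [-1.1, -0.6, -1.8]
gripper_width: 51.0
grip_force: 42.3
```

```bash
python3 goto.py 593 17.7 225 94.5; python3 -c "
from h import *
show('wrist','w9',f=1.5)"
```

```text
t 25.9667 ee [430.9  -6.3 234. ] yaw 106.1 tilt 0.18 w 51.0 gf 42.3 F [-1.1 -0.6 -1.8] q6 -2.14
shift [-0.3247 -0.0438  0.019 ] turn 0.0645 mm [-162.4  -21.9    9.5]
```

Emit:
apply_moves(motion=[[[-0.065, -0.0088, 0], [0, 0, 0]], [[-0.065, -0.0088, 0], [0, 0, 0]], [[-0.065, -0.0088, 0], [0, 0, 0]], [[-0.065, -0.0088, 0], [0, 0, 0]], [[-0.065, -0.0088, 0], [0, 0, 0]], [[0, 0, 0.01], [0, 0, 0.0322]], [[0, 0, 0.02], [0, 0, 0.0322]], [[0, 0, 0], [0, 0, 0]]])

```text
time_s: 26.68
ee_pos: [591.9, 18.0, 214.1]
eef_rot: [-0.038, 0.999, 0.001, -0.003]
force: [-0.5, -0.2, -0.7]
gripper_width: 50.7
grip_force: 42.3
```

```bash
python3 goto.py 593.5 17.7 170 94.5; python3 -c "
from h import *
show('wrist','w10',f=1.5)"
```

```text
t 26.6833 ee [591.9  18.  214.1] yaw 94.31 tilt 0.4 w 50.7 gf 42.3 F [-0.5 -0.2 -0.7] q6 -1.82
shift [-0.0037 -0.001   0.0882] turn -0.001 mm [-1.9 -0.5 44.1]
```

View pics/w10.png

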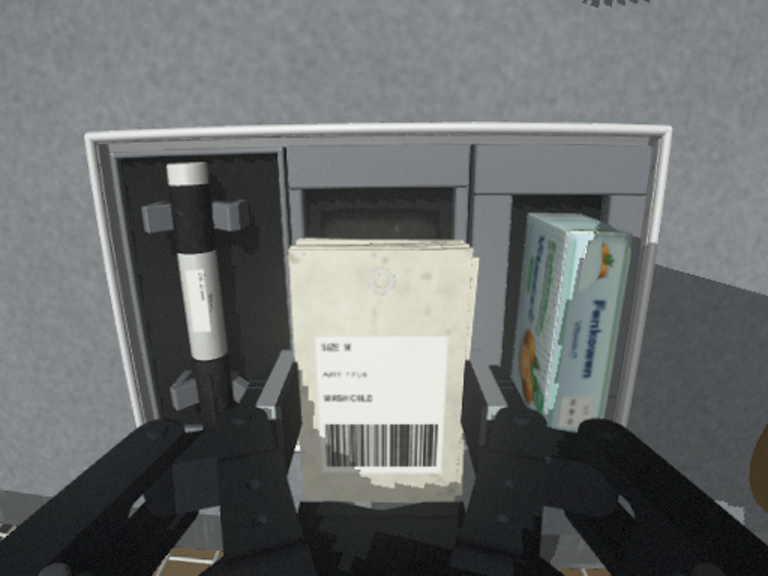

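Emit:
apply_moves(motion=[[[-0.002, -0.001, 0.03], [0, 0, 0]], [[0, 0, 0.03], [0, 0, 0]], [[0, 0, 0.012], [0, 0, 0]], [[0, 0, 0], [0, 0, 0]], [[0, 0, 0], [0, 0, 0]]])

```text
time_s: 27.15
ee_pos: [593.8, 17.3, 182.4]
eef_rot: [-0.04, 0.999, 0.0, -0.0]
force: [-0.1, -0.0, 0.3]
gripper_width: 50.8
grip_force: 42.3
```

Emit:
apply_moves(motion=[[[0, 0, 0.005], [0, 0, 0]], [[0, 0, 0], [0, 0, 0]], [[0, 0, 0], [0, 0, 0]]])

```text
time_s: 27.4
ee_pos: [593.9, 17.3, 180.0]
eef_rot: [-0.04, 0.999, -0.0, 0.0]
force: [0.7, -0.6, -0.4]
gripper_width: 51.3
grip_force: 42.3
```

Emit:
apply_moves(motion=[[[0, 0, 0.004], [0, 0, 0]], [[0, 0, 0], [0, 0, 0]], [[0, 0, 0], [0, 0, 0]]])

```text
time_s: 27.65
ee_pos: [593.8, 17.3, 177.6]
eef_rot: [-0.039, 0.999, 0.0, -0.0]
force: [-0.1, 0.2, -0.8]
gripper_width: 50.8
grip_force: 42.3
```

Emit:
apply_moves(motion=[[[0, 0, 0.006], [0, 0, 0]], [[0, 0, 0.004], [0, 0, 0]], [[0, 0, 0], [0, 0, 0]], [[0, 0, 0], [0, 0, 0]]])

```text
time_s: 27.98
ee_pos: [593.8, 17.3, 172.4]
eef_rot: [-0.039, 0.999, 0.0, -0.0]
force: [-0.0, -0.3, -0.4]
gripper_width: 51.3
grip_force: 42.3
```

Emit:
apply_moves(motion=[[[0, 0, 0.004], [0, 0, 0]], [[0, 0, 0], [0, 0, 0]], [[0, 0, 0], [0, 0, 0]]])

```text
time_s: 28.23
ee_pos: [593.8, 17.3, 170.5]
eef_rot: [-0.039, 0.999, 0.0, -0.0]
force: [0.8, -0.5, -1.5]
gripper_width: 50.8
grip_force: 42.3
```

Emit:
apply_moves(motion=[[[0, 0, 0.003], [0, 0, 0]], [[0, 0, 0], [0, 0, 0]], [[0, 0, 0], [0, 0, 0]]])

```text
time_s: 28.48
ee_pos: [594.0, 17.3, 169.8]
eef_rot: [-0.039, 0.999, -0.0, 0.001]
force: [-1.6, 0.3, 5.1]
gripper_width: 50.9
grip_force: 42.9
```

Contact; release and lift clear.

Emit:
apply_moves(motion=[[[0, 0, 0], [0, 0, 0]], [[0, 0, 0], [0, 0, 0]], [[0, 0, 0], [0, 0, 0]], [[0, 0, -0.02], [0, 0, 0]], [[0, 0, -0.06], [0, 0, 0]], [[0, 0, -0.06], [0, 0, 0]], [[0, 0, -0.06], [0, 0, 0]], [[0, 0, 0], [0, 0, 0]]], gripper=0.7)

```text
time_s: 29.15
ee_pos: [595.4, 17.2, 276.0]
eef_rot: [-0.039, 0.999, -0.001, 0.006]
force: [0.3, -0.8, 1.3]
gripper_width: 72.5
grip_force: 0.0
```

Emit:
apply_moves(motion=[[[0.03, 0, -0.04], [0, 0, 0]], [[0.06, 0, -0.04], [0, 0, 0]], [[0.06, 0, 0], [0, 0, 0]], [[0, 0, 0], [0, 0, 0]], [[0, 0, 0], [0, 0, 0]], [[0, 0, 0], [0, 0, 0]]])

```text
time_s: 29.65
ee_pos: [519.4, 11.4, 309.3]
eef_rot: [-0.039, 0.999, -0.0, 0.0]
force: [0.0, 0.7, -0.5]
gripper_width: 72.2
grip_force: 0.0
```

```bash
python3 -c "
from h import *
a=r.camera('wrist')[100:340,60:460,::-1]
b=r.camera('scene')[110:260,180:360,::-1]
a=cv2.resize(a,(600,360));b=cv2.resize(b,(288,240),interpolation=cv2.INTER_CUBIC)
t=r.camera('top')[110:260,100:320,::-1];t=cv2.resize(t,(312,240),interpolation=cv2.INTER_CUBIC)
cv2.imwrite('pics/end.png',np.vstack([a,np.hstack([b,t])]))"
```

```text
(no output)
```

View pics/end.png

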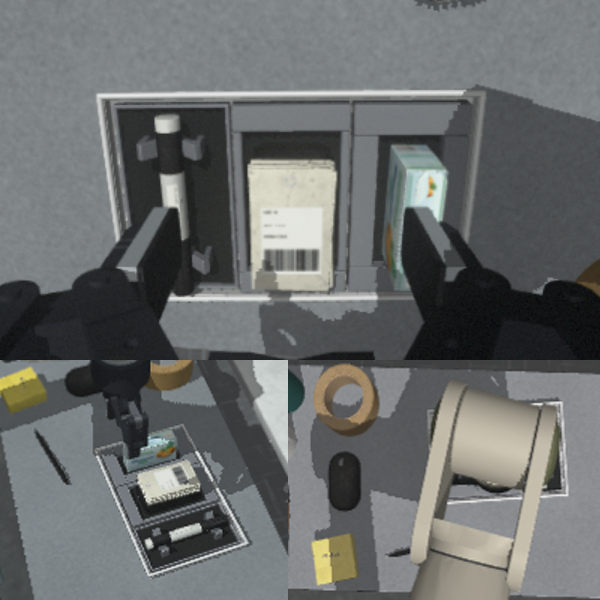

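The picture shows all four items seated: the marker in its Vs, the tags square on the brick, and the carton upright. The mouse, notes and pen look undisturbed.

```bash
python3 -c "
from cell import r
print(r.hand_in())"
```

```text
the job is handed in; nothing more can be done
None
```

I placed all four kit items, left the mouse, notes and pen alone, and handed the job in at about 30 s; the last pictures showed everything seated, but hand-in gave no verdict.

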